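# Hold down the spring catch and slide the display case's glass lid open

### The job

Open the counter-top display case for a customer: press its spring catch down with a fingertip and, while holding it down, push the glass lid by its pull past the catch, then push it on until it is fully open, without slamming it. Push only, do not pinch the pull, and leave the bottle, the tin and the carton where they stand.

Things in the scene. Friction and masses are not known exactly. Their poses are not given: they have to be found in the camera images.
- case: Low counter-top display case, aluminium frame and glass sides, 300 (x) by 460 (y) by 120 mm high, fixed to the counter. Origin at the centre of its underside. Its front rail (-x side, towards the robot) carries the catch, 40 mm proud. The lid covers the right half (-y) of the top and opens to the case's +y, above a fixed pane that covers the left half.
- lid (a joint): Slide of the glass lid (292 by 224 mm, aluminium frame, top 136 mm above the counter, 0.9 kg) along the case's +y. 0 = closed, 0.200 m = fully open, on rubber buffers. 2 to 4 N of friction; it cannot leave its runners. Starts at 0 to 0.005; with the catch up it is stopped by the bolt at 0.007. Beyond 0.012 it lies over the bolt and itself keeps the catch down.
- catch (a joint): Straight downward travel of the spring catch. 0 = up, 0.016 m = bottomed; spring 3.5 N at the top, 7.5 N at the bottom. Its steel bolt stands up through the front rail before the lid's leading (+y) edge, and clears the lid only when pressed beyond 0.011 m. Let go too early, it springs up again; under the lid it stays at about 0.011 and can be let go.
- catch_plate (a point): Centre of the top face of the catch's press plate: bare steel, level, 38 mm (x) by 105 mm (y), outside the front rail and just under the lid's pull. 128 mm above the counter when up; moves down with the catch. Same axes as the case. The bolt is at its +y end, 42 mm in +y and 33 mm in +x from here. It may be pressed anywhere.
- pull_face (a point): Mid-height on the push face of the lid's pull, above the middle of the press plate; moves with the lid, same axes as the case. The pull is a black wedge, 30 mm long (y), at the lid's leading edge, sticking out 40 mm over the plate. Its push face is upright, looks to -y, and spans 132 to 153 mm above the counter. The plate reaches 51 mm to the -y side of this face (lid closed).
- bottle: Bystander: small amber bottle with a white cap, 52 mm across, 135 mm high, standing on the counter before the left part of the case's front. Origin at the centre of its underside.
- tin: Bystander: round tin, 68 mm across, 85 mm high, standing at the case's left (+y) end. Origin at the centre of its underside.
- carton: Bystander: cardboard carton 55 x 85 x 70 mm high, standing on the counter before the right part of the case's front. Origin at the centre of its underside.

How it is judged (in metres and radians):
On the way, in this order (a step that is already met when the one before it is completed fails the run):
1. the fingers press the catch down while the lid is still behind it (value of joint catch above 0.006 m and value of joint lid below 0.011 m and contact force between the fingers and catch above 1 N).
2. the lid is slid past the catch, over its bolt (value of joint lid above 0.025 m and value of joint catch above 0.009 m), for 0.1 s.
At the end, for the whole second after the job is handed in: The lid is open and at rest within 10 mm of its 200 mm stop, lying over the let-go catch, which it keeps down (0.009 to 0.013 m) (value of joint lid above 0.19 m and value of joint catch between 0.009 and 0.013 m and velocity of joint lid between -0.01 and 0.01 m/s); the robot touches nothing.
It fails at once if the bottle is moved or lifted (25 mm) (distance of bottle from where it was at the start of the episode above 0.025 m).
It fails at once if the tin is moved or lifted (25 mm) (distance of tin from where it was at the start of the episode above 0.025 m).
It fails at once if the carton is moved or lifted (25 mm) (distance of carton from where it was at the start of the episode above 0.025 m).
It fails at once if the lid is slammed (faster than 0.5 m/s) (velocity of joint lid above 0.5 m/s).
It fails at once if the pull is pinched between the fingers (contact force between the fingers and lid_c5 above 2 N and (contact force between the fingers and lid_c6 above 2 N or contact force between the fingers and lid_c7 above 2 N)).
It also fails if it takes over 38 s, if anything falls off the work surface, if the arm or the gripper's body presses on something with over 40 N, if the wrist force passes 120 N, or if a joint passes its speed limit or range.

### The arm

A 6-joint arm with a two-finger parallel gripper is mounted at the origin on the work surface. World frame = base frame: x ahead of the robot, y to its left, z up, the work surface at z = 0. Lengths are in mm, angles in degrees, forces in N, time in s.
With the tool pointing down it reaches from about 300 to 850 mm from the base axis. Payload 4.2 kg.
Tool frame: the origin (TCP) lies midway between the tips of the shut fingers; the grasp point (between the pads) lies 19 mm behind it; z points along the fingers, y is the direction in which the jaws open and shut (so a half turn about z gives the same grasp; the last joint's range is limited). The gripper opens to 91 mm and grips with 3 to 60 N. Pads are 32 mm wide; open, the fingers measure 118 mm over their backs; the gripper's body (76 mm by 178 mm) begins 60 mm behind the grasp point.
Start: joints at [73.224, 18.312, 89.639, -0, 72.044, -1.146], TCP at [154.923, 553.753, 213.976] pointing down, gripper open.
Joint ranges: [-177.97, 177.97], [-48.28, 115.42], [12.27, 149.76], [-77.06, 257.06], [2.81, 150.46], [-146.56, 146.56]. Speed limits (degrees/s): [147.25, 147.25, 180, 180, 180, 180].

### API

Orientations are given as [roll, pitch, yaw] about the fixed x, y, z axes, in that order (R = Rz(yaw) Ry(pitch) Rx(roll)).
In Python, from workcell import env gives the robot as it stands.
- The arm moves only by the shell command python3 -m jog 'ROWS' [FORCE]. ROWS is JSON, a list of rows, each an object of numbers: "dx", "dy", "dz": the shift along the world's x, y, z in m; "wx", "wy", "wz": the turn, a rotation vector about the world's x, y, z in rad; "grip": the gripper's target within -1 to 1 (shut at 1, half-way at 0, fully open at -1). In form: [{"dx": .., "dy": .., "dz": .., "wx": .., "wy": .., "wz": .., "grip": ..}, ...]. A call has 1 to 10 rows; each row shifts and turns the commanded pose from where the row before left it; what a row does not reach is not made up. A row lasts 1/10 s, in which the tool goes at most 50 mm and 8.59 degrees, less where a joint would pass 70% of its speed; a pose out of reach is approached as far as the arm can. A call with a gripper value outside its range is refused whole. The fingers move at their own pace and stop on an object; FORCE is the grip in N (left out, the last holds). Time passes only in rows, so rows that do not move let the fingers close. It gives the time, the measured TCP pose, the force and the opening at its end, in the units of the state.
- env.state(): the state, without advancing time (a new reading comes with each control period).
- env.grab_frame(name): name is "side" or "top"; returns the picture (420x560x3 uint8, red, green, blue); there is no depth.
- env.get_calibration(name): a dict with "fx", "fy", "cx", "cy" (pixels), "R" (3x3) and "t" (3): a world point X has camera coordinates R X + t. Camera axes: x right, y down, z forward; pixel columns grow to the right and rows downward; lengths in mm; the calibration is good to about 2 mm. A picture is of the moment at which its call begins. get_calibration takes no time and is no camera call.
- env.job_done(): hands the job in, once; it reports no verdict.
The state is a dict: "time_s": time; "qpos": joint angles; "qvel": joint speeds; "effort": joint torques, N m; "ee_pos": TCP position; "ee_rot": TCP orientation; "force": force on the tool from outside, world axes, zero at the start; "torque": the same for the moment, N m; "gripper_width": finger opening in mm.
Only numpy, scipy, OpenCV 4.12 (cv2) and the standard library are available. Lean on these libraries where they do the work, as an engineer would, in place of code of your own. Each camera call takes 0.05 s, during which the arm holds its last target. There are 200 camera calls.

## Working session

There is one attempt and no reset: what is moved stays moved. The work goes in short steps, Python scripts to look and compute and a shell command to move; the robot and the scene stay as the last step left them, time stands still between calls to the robot, and variables do not carry over. Pictures are saved under pics/ and viewed, about 8 in all and at most 12, crops included, and the job is handed in when it is done.

```bash
mkdir -p pics; ls; python3 - <<'E'
from workcell import env
import cv2
for n in("side","top"):
    cv2.imwrite(f"pics/{n}0.png",env.grab_frame(n)[:,:,::-1])
    c=env.get_calibration(n);print(n,c)
print(env.state())
E
```

```text
pics
side {'fx': 488.05454724107744, 'fy': 488.05454724107744, 'cx': 280.9780482427156, 'cy': 211.56501703320257, 'R': array([[ 0.96754794,  0.2525908 ,  0.00699007],
       [ 0.22074205, -0.83144126, -0.50988075],
       [-0.12297936,  0.49487708, -0.86021669]]), 't': array([-505.71815198,    8.36110269, 1142.32905102])}
top {'fx': 477.94890468328174, 'fy': 477.94890468328174, 'cx': 278.8239075498982, 'cy': 205.5940084008359, 'R': array([[-0.0216869 , -0.99937445, -0.02793548],
       [-0.9977616 ,  0.02340294, -0.06264262],
       [ 0.06325721,  0.02651442, -0.99764498]]), 't': array([  97.95614079,  518.25972847, 1288.73053575])}
{'time_s': 0.1, 'qpos': array([ 7.32246566e+01,  1.83485398e+01,  8.96991865e+01, -1.07461459e-03,
        7.20436697e+01, -1.14717329e+00]), 'qvel': array([ 0.03443372, -0.11648206, -0.12269431,  0.03304094,  0.05933031,
       -0.03270458]), 'effort': array([-6.38635811e-05, -4.13332701e+01, -2.32513350e+01,  7.28105055e-02,
        4.21895483e-02, -5.46155445e-05]), 'ee_pos': array([154.78906185, 553.30867285, 213.20027622]), 'ee_rot': array([-1.79908602e+02, -8.08265173e-04,  1.64372161e+02]), 'force': array([-0.3982377 , -0.75936636, -0.50131589]), 'torque': array([0.02663232, 0.02602883, 0.03390077]), 'gripper_width': 91.50824623938912}
```

View pics/side0.png

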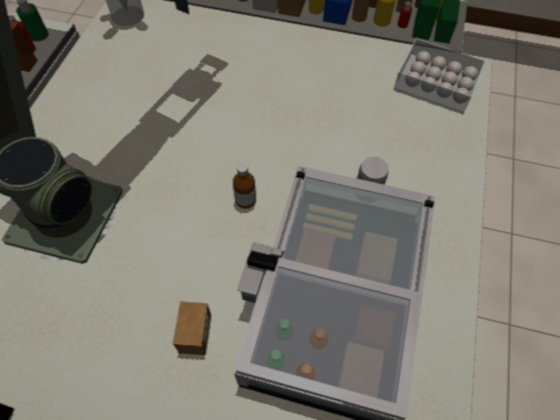

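View pics/top0.png

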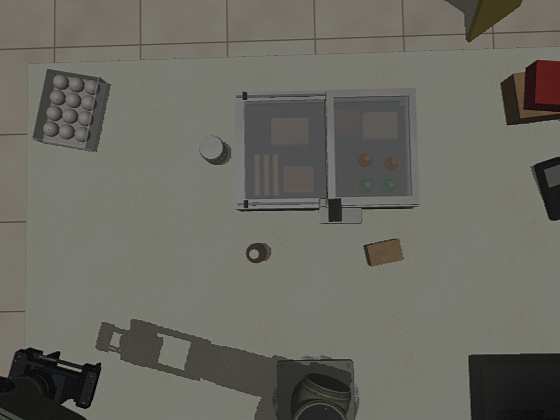

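The side view shows the black pull at about (263,257), with the plate below it at (253,283). In the top view the pull is at (335,210), the plate at (350,215), the bottle at (257,253) and the carton at (384,252). I'll enlarge both views around the pull.

```bash
python3 - <<'E'
import cv2,numpy as np
s=cv2.imread("pics/side0.png")[230:310,225:295];t=cv2.imread("pics/top0.png")[185:235,310:380]
a=cv2.resize(s,None,fx=5.6,fy=5.6,interpolation=cv2.INTER_CUBIC);b=cv2.resize(t,None,fx=5.6,fy=5.6,interpolation=cv2.INTER_CUBIC)
b=cv2.copyMakeBorder(b,0,a.shape[0]-b.shape[0],0,0,0)
cv2.imwrite("pics/crop.png",cv2.convertScaleAbs(np.hstack([a,b]),alpha=1.6))
E
```

```text
(no output)
```

View pics/crop.png

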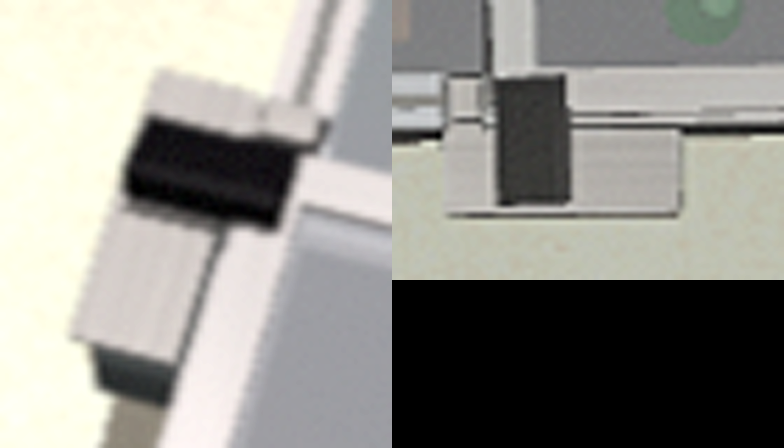

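The crops show the plate's outer corners: top view (681,214), (445,214) and (681,128); side view (70,338), (158,70) and (175,360). The pull's push-side outer corner is at (570,205) in the top view and (128,197) in the side view.

```bash
cat > h.py <<'E'
from workcell import env
import numpy as np,cv2
C={n:env.get_calibration(n) for n in("side","top")}
K=lambda c:np.array([[c["fx"],0,c["cx"]],[0,c["fy"],c["cy"]],[0,0,1]])
P={n:K(c)@np.c_[c["R"],c["t"]] for n,c in C.items()}
def tri(s,t):
    X=cv2.triangulatePoints(P["side"],P["top"],np.array(s,float),np.array(t,float))[:,0];return X[:3]/X[3]
def plane(n,uv,z):
    c=C[n];d=c["R"].T@np.linalg.inv(K(c))@[*uv,1];o=-c["R"].T@c["t"];return o+d*(z-o[2])/d[2]
def proj(n,X):
    p=P[n]@[*X,1];return p[:2]/p[2]
E
python3 - <<'E'
from h import *
np.set_printoptions(precision=1,suppress=True)
S=lambda u,v:(225+u/5.6-.4,230+v/5.6-.4); T=lambda u,v:(310+(u-392)/5.6-.4,185+v/5.6-.4)
for k,s,t,z in[("plate -x-y",(70,338),(681,214),128),("plate -x+y",(158,70),(445,214),128),("plate +x-y",(175,360),(681,128),128),("pull out low",(128,197),(570,205),142)]:
    print(k,tri(S(*s),T(*t)),"side",plane("side",S(*s),z),"top",plane("top",T(*t),z))
print("pull face inner(top edge)",plane("top",T(567,77),153),"outer",plane("top",T(570,205),153))
print("side pull low inner/outer",plane("side",S(277,228),132),plane("side",S(128,197),132))
print("case front R/L",plane("top",(418,206),120),plane("top",(237,210),120))
for k,uv,z in[("bottle",(257,253),135),("carton",(365,243),70),("carton",(400,238),70),("carton",(404,260),70),("carton",(370,266),70)]:print(k,plane("top",uv,z))
E
```

```text
plate -x-y [ 466.8 -120.4  125.6] side [ 468.3 -120.8  128. ] top [ 465.7 -120.4  128. ]
plate -x+y [468.1 -16.  126.4] side [468.5 -16.8 128. ] top [468. -16. 128.]
plate +x-y [ 504.3 -120.9  131.7] side [ 504.4 -119.4  128. ] top [ 503.9 -121.7  128. ]
pull out low [472.1 -70.1 135.4] side [474.8 -72.4 142. ] top [470.4 -70.1 142. ]
pull face inner(top edge) [525.9 -69.3 153. ] outer [470.1 -68.9 153. ]
side pull low inner/outer [525.4 -66.3 132. ] [473.  -68.2 132. ]
case front R/L [ 504.7 -264.2  120. ] [505.2 189.3 120. ]
bottle [396.6 139.7 135. ]
carton [ 414.4 -136.9   70. ]
carton [ 425.4 -227.7   70. ]
carton [ 368.5 -235.8   70. ]
carton [ 354.8 -147.8   70. ]
```

```bash
python3 -m jog '[{"dx":0.0164,"dy":-0.0323,"wz":0.0137,"grip":1},{"dx":0.0164,"dy":-0.0323,"wz":0.0137,"grip":1},{"dx":0.0164,"dy":-0.0323,"wz":0.0137,"grip":1},{"dx":0.0164,"dy":-0.0323,"wz":0.0137,"grip":1},{"dx":0.0164,"dy":-0.0323,"wz":0.0137,"grip":1},{"dx":0.0164,"dy":-0.0323,"wz":0.0137,"grip":1},{"dx":0.0164,"dy":-0.0323,"wz":0.0137,"grip":1},{"dx":0.0164,"dy":-0.0323,"wz":0.0137,"grip":1},{"dx":0.0164,"dy":-0.0323,"wz":0.0137,"grip":1},{"dx":0.0164,"dy":-0.0323,"wz":0.0137,"grip":1}]' 20
python3 -m jog '[{"dx":0.0164,"dy":-0.0323,"wz":0.0137,"grip":1},{"dx":0.0164,"dy":-0.0323,"wz":0.0137,"grip":1},{"dx":0.0164,"dy":-0.0323,"wz":0.0137,"grip":1},{"dx":0.0164,"dy":-0.0323,"wz":0.0137,"grip":1},{"dx":0.0164,"dy":-0.0323,"wz":0.0137,"grip":1},{"dx":0.0164,"dy":-0.0323,"wz":0.0137,"grip":1},{"dx":0.0164,"dy":-0.0323,"wz":0.0137,"grip":1},{"dx":0.0164,"dy":-0.0323,"wz":0.0137,"grip":1},{"dx":0.0164,"dy":-0.0323,"wz":0.0137,"grip":1},{"grip":1}]'
```

```text
invalid input
invalid input
```

The rows may need every key, so I'll test that with one row.

```bash
python3 -m jog '[{"dx":0.0164,"dy":-0.0323,"dz":0,"wx":0,"wy":0,"wz":0.0137,"grip":1}]' 20
```

```text
time_s: 0.2
ee_pos: [170.4, 523.6, 213.0]
ee_rot: [179.9, -0.1, 165.3]
force: [1.2, -0.3, -0.2]
gripper_width: 85.7
```

```bash
python3 -m jog '[{"dx":0.0164,"dy":-0.0323,"dz":0,"wx":0,"wy":0,"wz":0.0137,"grip":1},{"dx":0.0164,"dy":-0.0323,"dz":0,"wx":0,"wy":0,"wz":0.0137,"grip":1},{"dx":0.0164,"dy":-0.0323,"dz":0,"wx":0,"wy":0,"wz":0.0137,"grip":1},{"dx":0.0164,"dy":-0.0323,"dz":0,"wx":0,"wy":0,"wz":0.0137,"grip":1},{"dx":0.0164,"dy":-0.0323,"dz":0,"wx":0,"wy":0,"wz":0.0137,"grip":1},{"dx":0.0164,"dy":-0.0323,"dz":0,"wx":0,"wy":0,"wz":0.0137,"grip":1},{"dx":0.0164,"dy":-0.0323,"dz":0,"wx":0,"wy":0,"wz":0.0137,"grip":1},{"dx":0.0164,"dy":-0.0323,"dz":0,"wx":0,"wy":0,"wz":0.0137,"grip":1},{"dx":0.0164,"dy":-0.0323,"dz":0,"wx":0,"wy":0,"wz":0.0137,"grip":1},{"dx":0.0164,"dy":-0.0323,"dz":0,"wx":0,"wy":0,"wz":0.0137,"grip":1}]'
python3 -m jog '[{"dx":0.0164,"dy":-0.0323,"dz":0,"wx":0,"wy":0,"wz":0.0137,"grip":1},{"dx":0.0164,"dy":-0.0323,"dz":0,"wx":0,"wy":0,"wz":0.0137,"grip":1},{"dx":0.0164,"dy":-0.0323,"dz":0,"wx":0,"wy":0,"wz":0.0137,"grip":1},{"dx":0.0164,"dy":-0.0323,"dz":0,"wx":0,"wy":0,"wz":0.0137,"grip":1},{"dx":0.0164,"dy":-0.0323,"dz":0,"wx":0,"wy":0,"wz":0.0137,"grip":1},{"dx":0.0164,"dy":-0.0323,"dz":0,"wx":0,"wy":0,"wz":0.0137,"grip":1},{"dx":0.0164,"dy":-0.0323,"dz":0,"wx":0,"wy":0,"wz":0.0137,"grip":1},{"dx":0.0164,"dy":-0.0323,"dz":0,"wx":0,"wy":0,"wz":0.0137,"grip":1},{"dx":0,"dy":0,"dz":0,"wx":0,"wy":0,"wz":0,"grip":1},{"dx":0,"dy":0,"dz":0,"wx":0,"wy":0,"wz":0,"grip":1}]'
```

```text
time_s: 1.2
ee_pos: [335.5, 197.0, 213.8]
ee_rot: [-180.0, -0.0, 173.1]
force: [1.2, -0.0, -0.4]
gripper_width: 6.1
time_s: 2.2
ee_pos: [466.1, -60.2, 213.4]
ee_rot: [180.0, -0.1, 179.2]
force: [-0.7, -0.2, 0.2]
gripper_width: 0.9
```

```bash
python3 -m jog '[{"dx":0.018,"dy":-0.035,"dz":0,"wx":0,"wy":0,"wz":0.013,"grip":1},{"dx":0,"dy":0,"dz":-0.01,"wx":0,"wy":0,"wz":0,"grip":1},{"dx":0,"dy":0,"dz":-0.02,"wx":0,"wy":0,"wz":0,"grip":1},{"dx":0,"dy":0,"dz":-0.02,"wx":0,"wy":0,"wz":0,"grip":1},{"dx":0,"dy":0,"dz":-0.015,"wx":0,"wy":0,"wz":0,"grip":1},{"dx":0,"dy":0,"dz":-0.01,"wx":0,"wy":0,"wz":0,"grip":1},{"dx":0,"dy":0,"dz":0,"wx":0,"wy":0,"wz":0,"grip":1},{"dx":0,"dy":0,"dz":0,"wx":0,"wy":0,"wz":0,"grip":1}]'
python3 - <<'E'
from h import *
i=env.grab_frame("side")[200:320,200:320,::-1];j=env.grab_frame("top")[160:260,290:410,::-1]
a=cv2.resize(i,(400,400),interpolation=3);b=cv2.resize(j,(400,333),interpolation=3)
cv2.imwrite("pics/c2.png",cv2.convertScaleAbs(np.hstack([a,cv2.copyMakeBorder(b,0,67,0,0,0)]),alpha=1.6))
E
```

```text
time_s: 3.0
ee_pos: [484.6, -94.4, 139.3]
ee_rot: [180.0, 0.0, -179.9]
force: [1.0, -0.6, 0.1]
gripper_width: 0.1
```

View pics/c2.png

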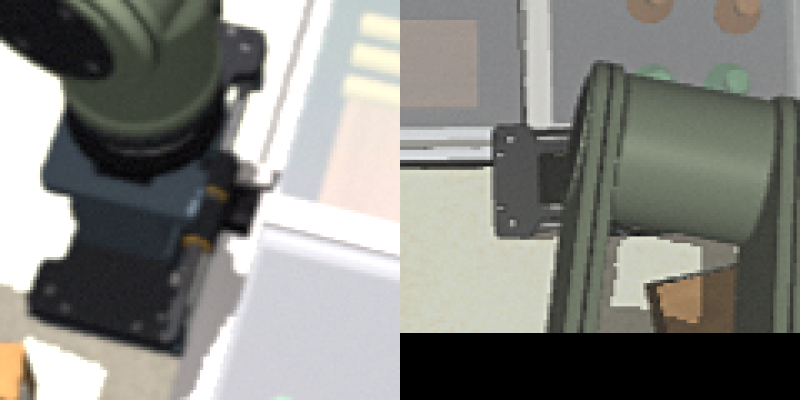

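The fingers stand just on the -y side of the black pull (side crop about (240,210)) and over the plate, with the arm clear of the carton. Next I press.

```bash
python3 -m jog '[{"dx":0,"dy":0,"dz":-0.005,"wx":0,"wy":0,"wz":0,"grip":1},{"dx":0,"dy":0,"dz":-0.005,"wx":0,"wy":0,"wz":0,"grip":1},{"dx":0,"dy":0,"dz":-0.004,"wx":0,"wy":0,"wz":0,"grip":1},{"dx":0,"dy":0,"dz":0,"wx":0,"wy":0,"wz":0,"grip":1},{"dx":0,"dy":0,"dz":0,"wx":0,"wy":0,"wz":0,"grip":1}]'
python3 -m jog '[{"dx":0,"dy":0,"dz":-0.004,"wx":0,"wy":0,"wz":0,"grip":1},{"dx":0,"dy":0,"dz":-0.004,"wx":0,"wy":0,"wz":0,"grip":1},{"dx":0,"dy":0,"dz":-0.003,"wx":0,"wy":0,"wz":0,"grip":1},{"dx":0,"dy":0,"dz":0,"wx":0,"wy":0,"wz":0,"grip":1},{"dx":0,"dy":0,"dz":0,"wx":0,"wy":0,"wz":0,"grip":1}]'
```

```text
time_s: 3.6
ee_pos: [484.7, -95.0, 125.2]
ee_rot: [180.0, 0.0, -180.0]
force: [-1.3, -0.0, 4.4]
gripper_width: 0.4
time_s: 4.1
ee_pos: [484.7, -95.0, 114.1]
ee_rot: [-180.0, 0.0, -180.0]
force: [-0.5, -0.1, 6.7]
gripper_width: 0.6
```

Fz is 6.7 N, so the catch is down about 13 mm. I'll go 1 mm deeper and push.

```bash
python3 -m jog '[{"dx":0,"dy":0.002,"dz":-0.001,"wx":0,"wy":0,"wz":0,"grip":1},{"dx":0,"dy":0.004,"dz":0,"wx":0,"wy":0,"wz":0,"grip":1},{"dx":0,"dy":0.004,"dz":0,"wx":0,"wy":0,"wz":0,"grip":1},{"dx":0,"dy":0.004,"dz":0,"wx":0,"wy":0,"wz":0,"grip":1},{"dx":0,"dy":0.004,"dz":0,"wx":0,"wy":0,"wz":0,"grip":1},{"dx":0,"dy":0,"dz":0,"wx":0,"wy":0,"wz":0,"grip":1}]'
python3 -m jog '[{"dx":0,"dy":0.004,"dz":0,"wx":0,"wy":0,"wz":0,"grip":1},{"dx":0,"dy":0.004,"dz":0,"wx":0,"wy":0,"wz":0,"grip":1}]'
```

```text
time_s: 4.7
ee_pos: [485.4, -77.9, 113.5]
ee_rot: [-179.9, 0.1, -179.9]
force: [-0.7, -2.5, 7.2]
gripper_width: 0.5
time_s: 4.9
ee_pos: [485.5, -70.6, 113.5]
ee_rot: [-179.8, 0.1, -179.9]
force: [-0.6, -4.9, 6.7]
gripper_width: 0.2
```

```bash
python3 -m jog '[{"dx":0,"dy":0.004,"dz":0,"wx":0,"wy":0,"wz":0,"grip":1},{"dx":0,"dy":0.004,"dz":0,"wx":0,"wy":0,"wz":0,"grip":1},{"dx":0,"dy":0.004,"dz":0,"wx":0,"wy":0,"wz":0,"grip":1}]'
python3 -m jog '[{"dx":0,"dy":0.004,"dz":0,"wx":0,"wy":0,"wz":0,"grip":1},{"dx":0,"dy":0.004,"dz":0,"wx":0,"wy":0,"wz":0,"grip":1},{"dx":0,"dy":0.004,"dz":0,"wx":0,"wy":0,"wz":0,"grip":1},{"dx":0,"dy":0.004,"dz":0,"wx":0,"wy":0,"wz":0,"grip":1}]'
```

```text
time_s: 5.2
ee_pos: [485.6, -58.5, 113.5]
ee_rot: [-179.8, 0.1, -179.9]
force: [-0.2, -5.4, 6.8]
gripper_width: 0.5
time_s: 5.6
ee_pos: [485.7, -42.5, 113.6]
ee_rot: [-179.8, 0.2, -179.9]
force: [0.4, -5.3, 6.3]
gripper_width: -0.0
```

The push force stays steady near 5 N, so the lid is past the bolt at about 40 mm. I'll raise off the plate, keep contact with the pull, and continue.

```bash
python3 -m jog '[{"dx":0,"dy":0,"dz":0.004,"wx":0,"wy":0,"wz":0,"grip":1},{"dx":0,"dy":0,"dz":0.006,"wx":0,"wy":0,"wz":0,"grip":1},{"dx":0,"dy":0,"dz":0.004,"wx":0,"wy":0,"wz":0,"grip":1},{"dx":0,"dy":0,"dz":0,"wx":0,"wy":0,"wz":0,"grip":1}]'
python3 -m jog '[{"dx":0,"dy":0.004,"dz":0,"wx":0,"wy":0,"wz":0,"grip":1},{"dx":0,"dy":0.006,"dz":0,"wx":0,"wy":0,"wz":0,"grip":1},{"dx":0,"dy":0.008,"dz":0,"wx":0,"wy":0,"wz":0,"grip":1},{"dx":0,"dy":0.008,"dz":0,"wx":0,"wy":0,"wz":0,"grip":1},{"dx":0,"dy":0.008,"dz":0,"wx":0,"wy":0,"wz":0,"grip":1},{"dx":0,"dy":0.008,"dz":0,"wx":0,"wy":0,"wz":0,"grip":1},{"dx":0,"dy":0.008,"dz":0,"wx":0,"wy":0,"wz":0,"grip":1}]'
```

```text
time_s: 6.0
ee_pos: [484.6, -40.9, 127.1]
ee_rot: [180.0, 0.0, -180.0]
force: [0.0, -0.3, -0.5]
gripper_width: 0.7
time_s: 6.7
ee_pos: [484.8, 8.5, 126.9]
ee_rot: [-179.9, 0.0, -179.9]
force: [1.0, -5.2, 1.2]
gripper_width: 0.2
```

```bash
python3 -m jog '[{"dx":0,"dy":0.008,"dz":0,"wx":0,"wy":0,"wz":0,"grip":1},{"dx":0,"dy":0.008,"dz":0,"wx":0,"wy":0,"wz":0,"grip":1},{"dx":0,"dy":0.008,"dz":0,"wx":0,"wy":0,"wz":0,"grip":1},{"dx":0,"dy":0.008,"dz":0,"wx":0,"wy":0,"wz":0,"grip":1},{"dx":0,"dy":0.008,"dz":0,"wx":0,"wy":0,"wz":0,"grip":1},{"dx":0,"dy":0.008,"dz":0,"wx":0,"wy":0,"wz":0,"grip":1},{"dx":0,"dy":0.008,"dz":0,"wx":0,"wy":0,"wz":0,"grip":1},{"dx":0,"dy":0.008,"dz":0,"wx":0,"wy":0,"wz":0,"grip":1},{"dx":0,"dy":0.008,"dz":0,"wx":0,"wy":0,"wz":0,"grip":1},{"dx":0,"dy":0.006,"dz":0,"wx":0,"wy":0,"wz":0,"grip":1}]'
python3 -m jog '[{"dx":0,"dy":0.005,"dz":0,"wx":0,"wy":0,"wz":0,"grip":1},{"dx":0,"dy":0.005,"dz":0,"wx":0,"wy":0,"wz":0,"grip":1},{"dx":0,"dy":0.005,"dz":0,"wx":0,"wy":0,"wz":0,"grip":1},{"dx":0,"dy":0.004,"dz":0,"wx":0,"wy":0,"wz":0,"grip":1}]'
```

```text
time_s: 7.7
ee_pos: [485.3, 86.7, 126.9]
ee_rot: [-179.9, 0.1, -179.9]
force: [2.0, -5.5, 0.8]
gripper_width: 0.2
time_s: 8.1
ee_pos: [485.5, 105.6, 126.9]
ee_rot: [-179.9, 0.1, -179.9]
force: [3.3, -5.6, 0.2]
gripper_width: 0.4
```

Now small steps until the buffer is felt.

```bash
python3 -m jog '[{"dx":0,"dy":0.003,"dz":0,"wx":0,"wy":0,"wz":0,"grip":1},{"dx":0,"dy":0.003,"dz":0,"wx":0,"wy":0,"wz":0,"grip":1}]'
python3 -m jog '[{"dx":0,"dy":0.002,"dz":0,"wx":0,"wy":0,"wz":0,"grip":1},{"dx":0,"dy":0.002,"dz":0,"wx":0,"wy":0,"wz":0,"grip":1}]'
python3 -m jog '[{"dx":0,"dy":0.002,"dz":0,"wx":0,"wy":0,"wz":0,"grip":1},{"dx":0,"dy":0,"dz":0,"wx":0,"wy":0,"wz":0,"grip":1}]'
```

```text
time_s: 8.3
ee_pos: [485.5, 111.5, 126.9]
ee_rot: [-179.9, 0.1, -179.9]
force: [3.1, -5.0, 0.7]
gripper_width: 0.2
time_s: 8.5
ee_pos: [485.5, 115.5, 126.9]
ee_rot: [-179.9, 0.1, -179.9]
force: [3.7, -3.8, 0.2]
gripper_width: 0.7
time_s: 8.7
ee_pos: [485.2, 117.8, 126.9]
ee_rot: [-180.0, 0.1, -179.9]
force: [2.5, -3.0, 0.6]
gripper_width: 0.4
```

```bash
python3 -m jog '[{"dx":0,"dy":0.002,"dz":0,"wx":0,"wy":0,"wz":0,"grip":1},{"dx":0,"dy":0,"dz":0,"wx":0,"wy":0,"wz":0,"grip":1}]'
python3 -m jog '[{"dx":0,"dy":0.002,"dz":0,"wx":0,"wy":0,"wz":0,"grip":1},{"dx":0,"dy":0,"dz":0,"wx":0,"wy":0,"wz":0,"grip":1}]'
```

```text
time_s: 8.9
ee_pos: [485.2, 119.3, 126.9]
ee_rot: [-179.9, 0.1, -179.9]
force: [4.1, -5.4, -0.1]
gripper_width: 0.2
time_s: 9.1
ee_pos: [485.2, 119.4, 126.9]
ee_rot: [-179.7, 0.1, -179.9]
force: [4.2, -11.4, 1.1]
gripper_width: 0.6
```

The stop is felt at y = 119.4, with force rising to 11 N and no further motion. I'll back off in -y, then rise.

```bash
python3 -m jog '[{"dx":0,"dy":-0.003,"dz":0,"wx":0,"wy":0,"wz":0,"grip":1},{"dx":0,"dy":-0.01,"dz":0,"wx":0,"wy":0,"wz":0,"grip":1},{"dx":0,"dy":-0.012,"dz":0,"wx":0,"wy":0,"wz":0,"grip":1},{"dx":0,"dy":0,"dz":0.03,"wx":0,"wy":0,"wz":0,"grip":1},{"dx":0,"dy":0,"dz":0.04,"wx":0,"wy":0,"wz":0,"grip":1},{"dx":0,"dy":0,"dz":0.03,"wx":0,"wy":0,"wz":0,"grip":1},{"dx":-0.04,"dy":-0.04,"dz":0,"wx":0,"wy":0,"wz":0,"grip":1},{"dx":-0.04,"dy":-0.04,"dz":0,"wx":0,"wy":0,"wz":0,"grip":1},{"dx":-0.04,"dy":-0.04,"dz":0,"wx":0,"wy":0,"wz":0,"grip":1},{"dx":0,"dy":0,"dz":0,"wx":0,"wy":0,"wz":0,"grip":1}]'
python3 - <<'E'
from h import *
i=env.grab_frame("side")[120:400,160:450,::-1];j=env.grab_frame("top")[70:290,180:440,::-1]
a=cv2.resize(i,(400,386),interpolation=3);b=cv2.resize(j,(400,338),interpolation=3)
cv2.imwrite("pics/c3.png",cv2.convertScaleAbs(np.hstack([a,cv2.copyMakeBorder(b,0,48,0,0,0)]),alpha=1.6))
E
```

```text
time_s: 10.1
ee_pos: [373.5, -11.7, 226.6]
ee_rot: [-180.0, -0.2, 179.8]
force: [0.9, 1.3, 1.2]
gripper_width: 0.6
```

View pics/c3.png

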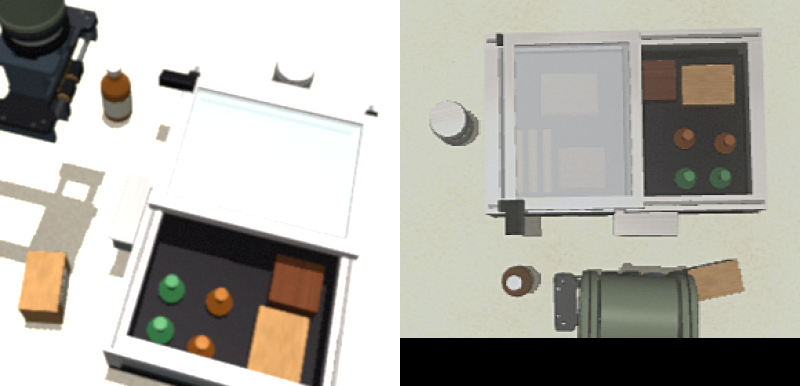

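The lid is over the left half. The bottle (top view about (256,253)), the carton (side view about (192,327)) and the tin are unmoved. I'll check the lid opening numerically and hand in.

```bash
python3 - <<'E'
from h import *
p=plane("top",(180+124*.65,70+217*.65),153);print("push face",p,"opening",p[1]+69)
s=(160+122*.725,120+247*.725)  # plate -x-y corner, side view crop (114,241)
for uv in[(114,241)]:
    s=(160+uv[0]*.725,120+uv[1]*.725);t=(180+278*.65,70+235*.65);print("plate corner",tri(s,t))
print(env.state()["force"]);env.job_done()
E
```

```text
push face [499.41090305 127.58316169 153.        ] opening 196.5831616935396
plate corner [ 471.88957351 -120.65474963  104.17961672]
[-0.10996435  0.64797278 -0.40294962]
the job is handed in; nothing more can be done
```

The display case lid is open and the job is handed in, at about 10 s of the 38 s allowed; no verdict is reported back. I pressed the catch to about 14 mm with the shut fingertips (about 7 N). With the catch held down I pushed the pull past the bolt, then lifted off the plate. I pushed the lid on at no more than about 80 mm/s until it met the buffers, then backed away.

- **Lid stop:** at the end the force rose to about 11 N with no further motion. The push distance suggests the lid is fully open.
- **Lid opening from the camera:** the last picture puts the lid at about 197 mm, give or take about 3 mm, against the 190 mm needed.
- **Bystanders:** the bottle and the carton are at the same pixels as at the start. I judged the tin only by eye, and it looks unmoved.
- **Contact:** the tool force was about zero after I backed off, so the robot touches nothing.
- **Check that disagreed:** triangulating a corner of the catch plate from the last, coarse picture gave a height of 104 mm, where about 117 mm is expected. I put that down to a poor pixel pick on the overexposed picture, so it confirms only that the catch is down, not how far. I did not measure it again.

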